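Swing out the leg of the rotor cradle

TASK

Get the rotor cradle (the base with the two V-shaped supports on top) ready for use: swing its folded leg all the way out, square to the base, until it seats in its end detent, and let go. Leave the leg of the other base, the one with the round flat top, folded as it is.

Things in the scene. Friction and masses are not known exactly. Their poses are not given: they have to be found in the camera images.
- cradle_leg (a joint): Hinge of the cradle's leg, rad, about a vertical pin: 0 = folded along the long side of its base, grows counter-clockwise seen from above, 1.57 = fully out at its end stop, square to that side. Light friction (0.06 N m): it stays where it is left. From 0.83 a spring ball resists (up to 0.3 N m, 2.5 N at the knob) until its crest at 1.25; past about 1.35 it drives the leg on to the stop and holds it.
- cradle_knob (a point): Centre, 40 mm above the table, of the upright black grip knob on the free end of the cradle's leg: a cylinder of 16 mm diameter from 22 to 58 mm above the table, 120 mm from the hinge axis, standing on the flat steel leg bar (20 mm wide, 26 mm at the end, top 18 mm above the table). Turns with the leg.
- cradle_hinge (a point): Point on the vertical hinge axis of the cradle's leg, 40 mm above the table. Axes are the cradle's: the folded leg points along +y, the leg fully out along -x. The heavy grey base stays put behind the leg (30 to 90 mm along +x, -20 to 85 mm along y, 34 mm high) and carries two aluminium V supports, tops 76 mm above the table. The two bases may stand either way round, left and right.
- rest_knob (a point): The same grip knob on the leg of the other base, which is alike but carries one round flat pad of 60 mm diameter, 62 mm above the table, in place of the V supports. Its leg is to be left as it is.
- sensor_stand_2: Obstacle: tall thin sensor stand, 0.32 m high, fixed, right of and behind the right-hand base (origin at table level, about the middle of its 105 x 186 mm footprint). A fixed black test box 0.25 m high stands behind it. Cross above them at 0.4 m, or pass in front.

How it is judged (in metres and radians):
At the end, for the whole second after the job is handed in: The cradle's leg is seated in its end detent (within 10 degrees of fully out) and at rest, and the knob of the other base's leg is within 20 mm of where it was (value of joint cradle_leg above 1.4 rad and velocity of joint cradle_leg between -0.05 and 0.05 rad/s and distance of rest_knob from where it was at the start of the episode below 0.02 m); the robot touches nothing.
It fails at once if the leg of the round-topped base is swung (its knob moves more than 20 mm) (distance of rest_knob from where it was at the start of the episode above 0.02 m).
It also fails if it takes over 42 s, if anything falls off the work surface, if the arm or the gripper's body presses on something with over 40 N, if the wrist force passes 120 N, or if a joint passes its speed limit or range.

ROBOT

A 6-joint arm with a two-finger parallel gripper is mounted at the origin on a cart in front of the work surface, level with it; the furniture and walls round the work are solid. World frame = base frame: x ahead of the robot, y to its left, z up, the work surface at z = 0. Lengths are in mm, angles in rad, forces in N, time in s.
With the tool pointing down it reaches from about 425 to 1125 mm from the base axis. Payload 14.9 kg.
Tool frame: the origin (TCP) lies on the front face of the gripper's body, between the roots of the fingers; the fingertips stand 78 mm ahead of it and the grasp point (between the pads) lies 60 mm ahead of it; x points along the fingers, z is the direction in which the jaws open and shut, and the axes are right-handed (so a half turn about x gives the same grasp; the last joint's range is limited). The gripper opens to 91 mm and grips with 3 to 60 N. Pads are 32 mm wide; open, the fingers measure 118 mm over their backs; the gripper's body (76 mm by 178 mm) begins 60 mm behind the grasp point.
Start: joints at [-1.335, 0.379, 1.734, -0, 1.028, -0.033], TCP at [185.897, -674.878, 292.232] pointing down, gripper open.
Joint ranges: [-2.77, 2.77], [-0.74, 2.19], [0, 2.66], [-1.06, 4.2], [0.31, 2.87], [-3.08, 3.08]. Speed limits (rad/s): [1.89, 1.89, 2.39, 3.14, 3.14, 3.14].

INTERFACE

Orientations are given as a rotation vector (axis times angle).
In Python, from cell import * gives the robot as it stands.
- The arm moves only by the shell command python3 -m jog 'ROWS' [OPENING] [FORCE]. ROWS is JSON, one flat list of numbers, 6 for each row, row after row: the shift along the tool's x, y, z in m, then the turn, a rotation vector about the tool's x, y, z in degrees. In form: [dx, dy, dz, rx, ry, rz, dx, dy, dz, rx, ry, rz, ...]. A call has 1 to 12 rows; each row shifts and turns the pose as measured when the row begins, along the tool's axes as they then stand; what a row does not reach is not made up. A row lasts 1/8 s, in which the tool goes at most 62.5 mm and 10.7 degrees, less where a joint would pass 70% of its speed; a pose out of reach is approached as far as the arm can. A call is refused whole if a number of a shift passes 0.0625 or a number of a turn 10.7, either way. A call with a gripper value outside its range is refused whole. OPENING is the closure, from -1 (fully open) to 1 (shut), set as the call begins (- or left out, the last holds). The fingers move at their own pace and stop on an object; FORCE is the grip in N (left out, the last holds). Time passes only in rows, so rows that do not move let the fingers close. It gives the time, the measured TCP pose, the force and the opening at its end, in the units of the state.
- observe(): the state, without advancing time (a new reading comes with each control period).
- get_image(name): name is "scene" or "top" or "wrist"; returns (picture, depth): 384x512x3 uint8, red, green, blue; 384x512 float32, mm along the optical axis (not along the pixel's ray), 0 where there is no reading.
- get_calibration(name): a dict with "fov_y" (degrees; the focal length in pixels is half the picture's height over the tangent of half this angle, whatever the lens; pixels are square), "cx", "cy" (the principal point, pixels), "k1" (the pictures are not rectified: a ray, as slopes to the right and down, at radius r is drawn at 1 + k1 r^2 times it, then the intrinsics apply), "eye" and "orientation" of the camera in the world. Camera axes: x right, y down, z forward; pixel columns grow to the right and rows downward; lengths in mm; the calibration is good to about 2 mm. A picture is of the moment at which its call begins: read the wrist's pose just before it. get_calibration takes no time and is no camera call; for the wrist camera it gives the pose at the moment of the call.
- job_done(): hands the job in, once; it reports no verdict.
Trained networks look in the newest picture that a camera, given by its name, has taken for a name from the list of things; names that differ only in an ending like _2 or _b are one class to them, and where a whole thing is asked for, a point or a joint stands for the part that bears it (a point fixed in the world has none). Each returns a list of dicts, best first, with "p" (0 to 1); they miss things now and then, are a little off and sometimes report something else, mostly with a low value. They report only what shows in the picture. A call takes as long as a camera call.
- masks_of(query, camera): "mask" (384x512 bool, what is visible of it) and "position" ([column, row] as shares, 0 to 1, of the picture: columns of its width, rows of its height, amid what is visible of it).
- spot_point(query, camera): "position" ([column, row] as shares, 0 to 1, of the picture: columns of its width, rows of its height: a listed point, or the origin of a listed thing).
The state is a dict: "time_s": time; "joint_pos": joint angles; "joint_vel": joint speeds; "joint_efforts": joint torques, N m; "eef_pos": TCP position; "tool_rot": TCP orientation; "force": force on the tool from outside, world axes, zero at the start; "moment": the same for the moment, N m; "opening": opening from 0.0 (shut) to 1.0 (fully open).
Only numpy, scipy, OpenCV 4.12 (cv2) and the standard library are available. Lean on these libraries where they do the work, as an engineer would, in place of code of your own. Each camera call takes 0.05 s, during which the arm holds its last target.

## Working session

There is one attempt and no reset: what is moved stays moved. The work goes in short steps, Python scripts to look and compute and a shell command to move; the robot and the scene stay as the last step left them, time stands still between calls to the robot, and variables do not carry over. Pictures are saved under pics/ and viewed, and the job is handed in when it is done.

```bash
ls; mkdir -p pics; cat > h.py <<'E'
from cell import *
import numpy as np, cv2
from scipy.spatial.transform import Rotation as R
def cam(n):
    c=get_calibration(n); return c
def Rm(o):
    o=np.array(o,float)
    return o if o.shape==(3,3) else R.from_rotvec(o).as_matrix()
def ray(c,u,v):
    f=192/np.tan(np.radians(c['fov_y'])/2)
    K=np.array([[f,0,c['cx']],[0,f,c['cy']],[0,0,1.]])
    p=cv2.undistortPoints(np.array([[[u,v]]],float),K,np.array([c['k1'],0,0,0,0.]))[0,0]
    return Rm(c['orientation'])@np.array([p[0],p[1],1.])
def atz(c,u,v,z):
    d=ray(c,u,v);e=np.array(c['eye'],float);return e+d*(z-e[2])/d[2]
def save(n,fn):
    im,d=get_image(n);cv2.imwrite('pics/'+fn,im[:,:,::-1]);return im,d
E
python3 - <<'E'
from h import *
s=observe();print(s)
for n in('top','scene'):
    save(n,n+'0.png');c=cam(n);print(n,c)
    for q in('cradle_knob','cradle_hinge','rest_knob','sensor_stand_2'):
        for r in spot_point(q,n)[:3]:
            u,v=r['position'][0]*512,r['position'][1]*384
            print(q,r['p'],u,v,atz(c,u,v,0 if 'stand' in q else 40).round(1))
E
```

```text
pics
{'time_s': 0.0, 'joint_pos': array([-1.33528124e+00,  3.79396933e-01,  1.73476543e+00, -6.04566394e-06,
        1.02849053e+00, -3.32891848e-02]), 'joint_vel': array([-0.00072751, -0.00111026,  0.00016118,  0.00093198,  0.00049337,
        0.00025452]), 'joint_efforts': array([-5.32792292e-04, -7.63724113e+01, -4.34370697e+01,  6.50258269e-02,
        4.22731542e-02, -4.70968280e-05]), 'eef_pos': array([ 185.83557674, -674.56850245,  291.60394458]), 'tool_rot': array([ 1.00960853,  1.32529596, -1.00849923]), 'force': array([-0.20874905, -0.74034804,  1.10061394]), 'moment': array([ 0.00595414, -0.03985156,  0.05027965]), 'opening': 1.0006609838020462}
top {'fov_y': 57.86141233086038, 'cx': 260.70075020294877, 'cy': 190.39085501232037, 'k1': -0.02314419769571162, 'eye': array([387.57746564,  87.07311686, 940.78051861]), 'orientation': array([-2.12048611,  2.12772373, -0.22676824])}
cradle_knob 0.6 283.6992 220.99200000000002 [486.8  13.6  40. ]
cradle_hinge 0.68 323.1744 194.49599999999998 [556.7 -92.3  40. ]
rest_knob 0.78 158.1056 204.7104 [530.4 341.8  40. ]
scene {'fov_y': 53.62490949143265, 'cx': 255.48942686818552, 'cy': 194.765411621264, 'k1': -0.07503620723577017, 'eye': array([ 613.5370269 , -643.16540076,  685.12834688]), 'orientation': array([-2.30661567, -0.06145821,  0.04835148])}
cradle_knob 0.74 227.1744 208.2816 [494.9  14.9  40. ]
cradle_hinge 0.67 249.1904 239.1936 [555.7 -81.8  40. ]
rest_knob 0.73 253.184 137.3184 [538.3 326.4  40. ]
```

View pics/top0.png

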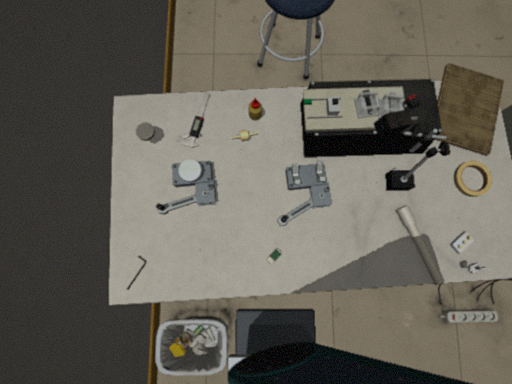

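View pics/scene0.png

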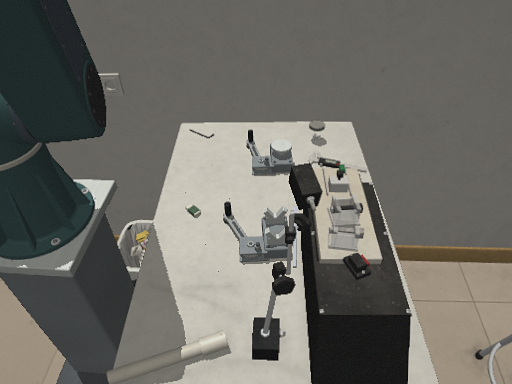

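```bash
python3 - <<'E'
from h import *
im=cv2.imread('pics/top0.png');a=cv2.resize(im[145:240,140:345],None,fx=3.9,fy=3.9,interpolation=cv2.INTER_CUBIC);cv2.imwrite('pics/topz.png',a)
im=cv2.imread('pics/scene0.png');a=cv2.resize(im[120:280,190:350],None,fx=3.7,fy=3.7,interpolation=cv2.INTER_CUBIC);cv2.imwrite('pics/scz.png',a)
E
```

```text
(no output)
```

View pics/topz.png

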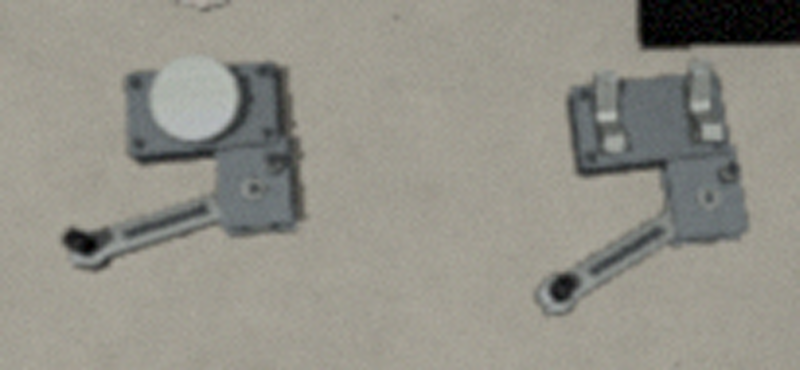

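View pics/scz.png

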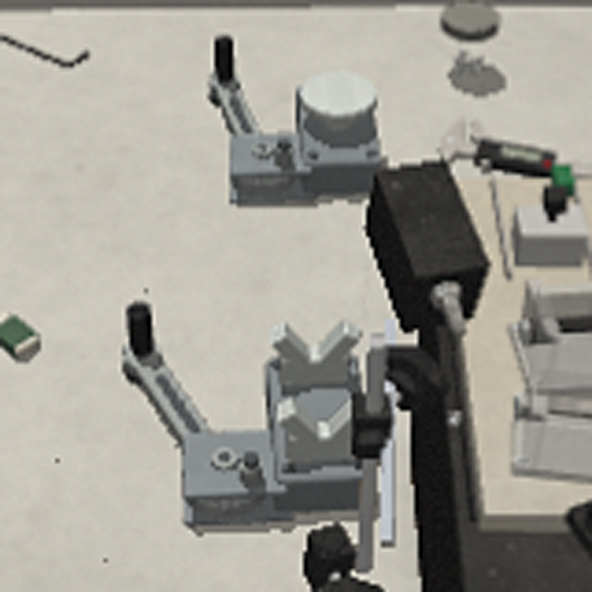

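```bash
python3 - <<'E'
from h import *
c=cam('top')
def z(u,v,h):
    p=atz(c,140+u/3.9,145+v/3.9,h);return p[:2]
hi=z(709,197,36);k=z(566,284,56)
print('hinge',hi,'knob',k,'len',np.linalg.norm(k-hi))
ul,ll=z(572,90,34),z(579,168,34);bl,br=z(679,241,30),z(746,232,30)
print(ul,ll,bl,br)
d=ll-ul; print('minus x dir deg',np.degrees(np.arctan2(*d[::-1])), 'edge y', np.degrees(np.arctan2(*(bl-br)[::-1])))
print('leg',np.degrees(np.arctan2(*(k-hi)[::-1])))
c=cam('scene')
def zs(u,v,h): return atz(c,190+u/3.7,120+v/3.7,h)[:2]
hi=zs(224,457,36);k=zs(138,310,58)
print('scene hinge',hi,'knob',k,np.linalg.norm(k-hi),np.degrees(np.arctan2(*(k-hi)[::-1])))
im,d=get_image('top')
E
```

```text
hinge [554.69306731 -89.34476887] knob [493.12176186  11.07872591] len 117.79602692516691
[630.62462774   2.50909713] [575.44848834  -1.20382017] [525.3682131  -68.79586986] [ 531.43871605 -114.93554435]
minus x dir deg -176.1502515487853 edge y 97.49523894879523
leg 121.51315031736901
scene hinge [559.31438505 -90.92386626] knob [496.71616247  11.98498138] 120.45234905682744 121.31164963225307
```

```bash
python3 - <<'E'
from h import *
s=observe();M=Rm(s['tool_rot']);print(M.round(3))
for n in 'y','z':
    v=M[:,1 if n=='y' else 2];print(n,np.degrees(np.arctan2(v[1],v[0])))
im,d=get_image('top');c=cam('top')
f=192/np.tan(np.radians(c['fov_y'])/2)
# stand points in region
for q in masks_of('sensor_stand_2','top')[:2]:
    m=q['mask']&(d>0);vs,us=np.nonzero(m);P=[]
    for u,v in zip(us[::3],vs[::3]):
        r=ray(c,u,v);fw=Rm(c['orientation'])[:,2]
        P.append(np.array(c['eye'])+r*d[v,u]/(r@fw))
    P=np.array(P);P=P[P[:,2]>15];print(q['p'],P.min(0),P.max(0),np.percentile(P,2,axis=0))
t=np.array([495,12,430.]);print('delta tool',M.T@(t-s['eef_pos']))
E
```

```text
[[-0.     0.964  0.266]
 [ 0.     0.266 -0.964]
 [-1.    -0.    -0.   ]]
y 15.404825318270996
z -74.59517470294534
delta tool [-137.77464232  480.44137183 -580.09759681]
```

```bash
python3 -m jog '[-0.05,0,0,0,0,0,-0.05,0,0,0,0,0,-0.04,0,0,0,0,0,0,0.037,-0.0446,0,0,0,0,0.037,-0.0446,0,0,0,0,0.037,-0.0446,0,0,0,0,0.037,-0.0446,0,0,0,0,0.037,-0.0446,0,0,0]' 0.34; python3 -m jog '[0,0.037,-0.0446,0,0,0,0,0.037,-0.0446,0,0,0,0,0.037,-0.0446,0,0,0,0,0.037,-0.0446,0,0,0,0,0.037,-0.0446,0,0,0,0,0.037,-0.0446,0,0,0,0,0.037,-0.0446,0,0,0,0,0.037,-0.0446,0,0,0]'
```

```text
time_s: 1.65
eef_pos: [306.5, -405.7, 436.9]
tool_rot: [1.012, 1.321, -1.012]
force: [0.5, -0.1, 0.7]
opening: 0.331
time_s: 2.65
eef_pos: [502.5, 30.9, 439.4]
tool_rot: [1.014, 1.313, -1.01]
force: [0.8, -0.7, -0.2]
opening: 0.326
```

```bash
python3 -m jog '[0,0,0,-10.6,0,0,0,0,0,-10.6,0,0,0,0,0,-10.6,0,0,0,0,0,-10.6,0,0,0,0,0,-10.6,0,0,0,0,0,-10.6,0,0,0,0,0,-10.6,0,0,0,0,0,-10.6,0,0,0,0,0,-10.6,0,0,0,0,0,-10.6,0,0]'; python3 - <<'E'
from h import *
s=observe();M=Rm(s['tool_rot']);print(s['eef_pos'],s['joint_pos'].round(2))
v=M[:,2];print('zyaw',np.degrees(np.arctan2(v[1],v[0])),M[:,0].round(3))
c=cam('wrist');save('wrist','w1.png');print(c['eye'])
for q in('cradle_knob','cradle_hinge'):
    for r in spot_point(q,'wrist')[:2]:
        u,v=r['position'][0]*512,r['position'][1]*384
        print(q,r['p'],u,v,atz(c,u,v,40).round(1))
E
```

```text
time_s: 3.9
eef_pos: [503.0, 35.4, 439.9]
tool_rot: [-0.451, 1.516, 0.442]
force: [-0.1, -0.6, -0.1]
opening: 0.33
[502.99857165  35.43782661 439.9234322 ] [ 0.03 -0.1   2.   -0.    1.23 -0.54]
zyaw 32.69693372140831 [ 0.009 -0.003 -1.   ]
[456.75891527 105.14894075 532.84067426]
cradle_knob 0.64 244.992 150.4896 [495.4  20.3  40. ]
cradle_hinge 0.8 244.5824 221.18399999999997 [563.2 -89.3  40. ]
```

View pics/w1.png

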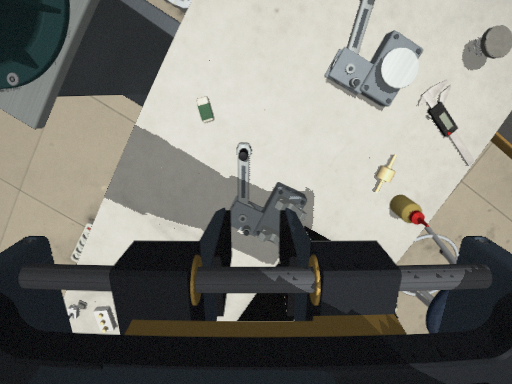

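```bash
python3 - <<'E'
from h import *
im=cv2.imread('pics/w1.png');a=cv2.resize(im[130:250,200:320],None,fx=5,fy=5,interpolation=cv2.INTER_CUBIC);cv2.imwrite('pics/w1z.png',a)
c=cam('wrist')
for z,u,v in((58,243.5,155),(40,245,150.5)):print(atz(c,u,v,z))
E
```

```text
[495.72289171  15.8979538   58.        ]
[495.30097909  20.35647981  40.        ]
```

View pics/w1z.png

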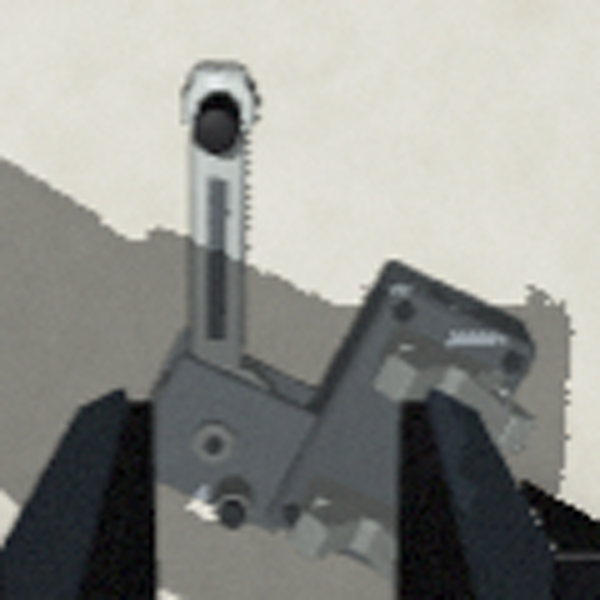

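```bash
cat > d.py <<'E'
from h import *
import sys
t=np.array([float(a) for a in sys.argv[1:4]]);s=observe();M=Rm(s['tool_rot']);v=M[:,2]
print('t',s['time_s'],s['eef_pos'].round(1),'zyaw',round(np.degrees(np.arctan2(v[1],v[0])),1),'xaxis',M[:,0].round(3),'delta tool',(M.T@(t-s['eef_pos'])).round(1),'joints',s['joint_pos'].round(2),'F',s['force'].round(1))
E
python3 - <<'E'
from h import *
c=cam('wrist');print(atz(c,243.2,155.6,58),atz(c,242.6,218.6,36))
E
python3 d.py 495.5 14 160
```

```text
[495.8271825   14.79762754  58.        ] [557.21415683 -88.91805596  36.        ]
t 4.05 [503.   35.5 440. ] zyaw 32.2 xaxis [ 0.009 -0.003 -1.   ] delta tool [279.9 -12.1 -19.5] joints [ 0.03 -0.1   2.   -0.    1.23 -0.53] F [-0.  -0.3 -0.4]
```

```bash
python3 -m jog '[0.05,-0.006,-0.01,0,0,0,0.05,-0.006,-0.01,0,0,0,0.05,0,0,0,0,0,0.05,0,0,0,0,0,0.05,0,0,0,0,0,0.03,0,0,0,0,0,0,0,0,0,0,0]' 0.12; python3 d.py 495.5 14 108; python3 - <<'E'
from h import *
save('wrist','w2.png');save('scene','s2.png')
E
```

```text
time_s: 4.92
eef_pos: [496.7, 13.2, 154.2]
tool_rot: [-0.416, 1.518, 0.405]
force: [-0.3, 0.0, 0.6]
opening: 0.436
t 4.925 [496.7  13.2 154.2] zyaw 30.1 xaxis [ 0.015 -0.003 -1.   ] delta tool [46.2  1.8 -1.1] joints [-0.02  0.29  2.19 -0.    0.65 -0.54] F [-0.3  0.   0.6]
```

View pics/w2.png

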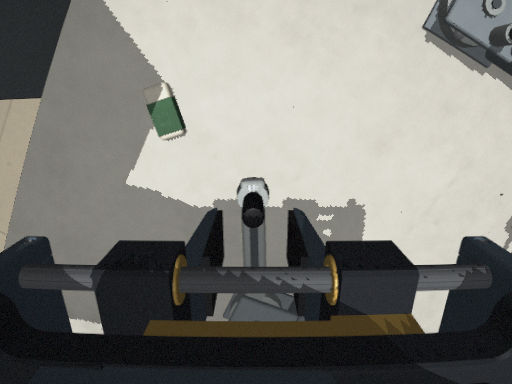

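The knob (253,208) is centred between the fingers (about 210 and 300). Going down.

```bash
python3 -m jog '[0.025,0.001,-0.001,0,0,0,0.021,0,0,0,0,0,0,0,0,0,0,0]'; python3 d.py 495.5 14 108; python3 - <<'E'
from h import *
save('wrist','w3.png')
# plan
h=np.array([557,-89.5])
s=observe();M=Rm(s['tool_rot'])
p=s['eef_pos'][:2];yaw=np.degrees(np.arctan2(M[1,2],M[0,2]))
a=121
for i in range(14):
    a2=a+5; t=h+120*np.array([np.cos(np.radians(a2)),np.sin(np.radians(a2))])
    d=t-p; y=np.radians(yaw); zz=np.array([np.cos(y),np.sin(y)]); yy=np.array([-np.sin(y),np.cos(y)])
    print(a2,t.round(1),'world',d.round(1),'y',(d@yy).round(1),'z',(d@zz).round(1)); p=t;a=a2;yaw+=5
E
```

```text
time_s: 5.4
eef_pos: [501.1, 13.4, 115.2]
tool_rot: [-0.416, 1.506, 0.399]
force: [0.6, -0.1, 0.4]
opening: 0.437
t 5.4 [501.1  13.4 115.2] zyaw 29.9 xaxis [ 0.028 -0.003 -1.   ] delta tool [ 7.   3.5 -4.7] joints [-0.02  0.37  2.19 -0.01  0.56 -0.54] F [ 0.6 -0.1  0.4]
126 [486.5   7.6] world [-15.1  -5.8] y 2.5 z -16.0
131 [478.3   1.1] world [-8.2 -6.5] y -0.7 z -10.4
136 [470.7  -6.1] world [-7.6 -7.2] y -0.7 z -10.4
141 [463.7 -14. ] world [-6.9 -7.8] y -0.7 z -10.4
146 [457.5 -22.4] world [-6.2 -8.4] y -0.7 z -10.4
151 [452.  -31.3] world [-5.5 -8.9] y -0.7 z -10.4
156 [447.4 -40.7] world [-4.7 -9.4] y -0.7 z -10.4
161 [443.5 -50.4] world [-3.8 -9.7] y -0.7 z -10.4
166 [440.6 -60.5] world [ -3. -10.] y -0.7 z -10.4
171 [438.5 -70.7] world [ -2.1 -10.3] y -0.7 z -10.4
176 [437.3 -81.1] world [ -1.2 -10.4] y -0.7 z -10.4
181 [437.  -91.6] world [ -0.3 -10.5] y -0.7 z -10.4
186 [ 437.7 -102. ] world [  0.6 -10.4] y -0.7 z -10.4
191 [ 439.2 -112.4] world [  1.5 -10.4] y -0.7 z -10.4
```

View pics/w3.png

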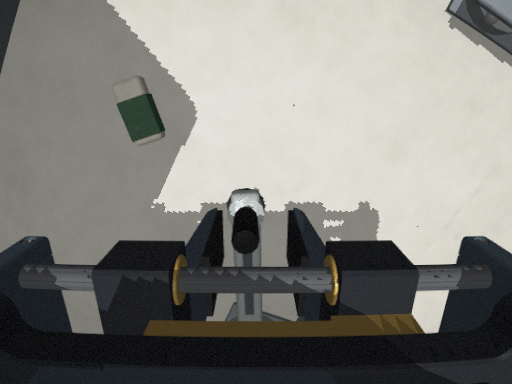

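```bash
python3 -m jog '[0.005,0.0035,-0.005,0,1.4,0.8,0,0,0,0,0,0]'; python3 d.py 495.5 14 108
```

```text
time_s: 5.7
eef_pos: [496.4, 13.9, 112.9]
tool_rot: [-0.411, 1.531, 0.405]
force: [0.7, -0.3, 0.0]
opening: 0.443
t 5.7 [496.4  13.9 112.9] zyaw 29.9 xaxis [ 0.002 -0.003 -1.   ] delta tool [ 4.8  0.5 -0.8] joints [-0.02  0.37  2.19 -0.01  0.58 -0.53] F [ 0.7 -0.3  0. ]
```

```bash
python3 -m jog '[0.003,0,0,0,0,0,0,-0.0007,-0.0104,-5,0,0,0,-0.0007,-0.0104,-5,0,0,0,-0.0007,-0.0104,-5,0,0,0,0,0,0,0,0]' 0.4; python3 d.py 470.7 -6.1 108; python3 - <<'E'
from h import *
save('wrist','w4.png')
E
```

```text
time_s: 6.32
eef_pos: [472.4, -5.9, 110.6]
tool_rot: [-0.621, 1.478, 0.613]
force: [-0.1, 0.4, -0.2]
opening: 0.3
t 6.325 [472.4  -5.9 110.6] zyaw 45.2 xaxis [ 0.004 -0.003 -1.   ] delta tool [ 2.5  1.1 -1.3] joints [-0.06  0.35  2.24 -0.01  0.55 -0.85] F [-0.1  0.4 -0.2]
```

View pics/w4.png

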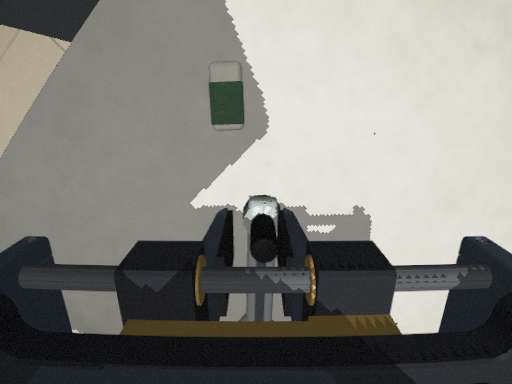

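```bash
python3 -m jog '[0,0,-0.0117,-5,0,0,0,-0.0007,-0.0104,-5,0,0,0,-0.0007,-0.0104,-5,0,0,0,-0.0007,-0.0104,-5,0,0,0,0,0,0,0,0]'; python3 d.py 447.4 -40.7 110
```

```text
time_s: 7.0
eef_pos: [450.3, -40.5, 111.0]
tool_rot: [-0.889, 1.379, 0.879]
force: [0.1, 0.5, 1.3]
opening: 0.299
t 7.0 [450.3 -40.5 111. ] zyaw 65.2 xaxis [ 0.007 -0.003 -1.   ] delta tool [ 1.   2.6 -1.4] joints [-0.14  0.32  2.28 -0.    0.53 -1.27] F [0.1 0.5 1.3]
```

```bash
python3 -m jog '[0,0.0018,-0.0117,-5,0,0,0,-0.0002,-0.0104,-5,0,0,0,-0.0002,-0.0104,-5,0,0,0,-0.0004,-0.0104,-5,0,0,0,-0.0004,-0.0104,-5,0,0,0,0,0,0,0,0]'; python3 d.py 437 -91.6 110;  python3 - <<'E'
from h import *
save('wrist','w5.png')
E
```

```text
time_s: 7.75
eef_pos: [439.1, -90.0, 111.6]
tool_rot: [-1.213, 1.206, 1.197]
force: [-0.5, -0.4, -0.3]
opening: 0.298
t 7.75 [439.1 -90.  111.6] zyaw 89.7 xaxis [ 0.01  -0.003 -1.   ] delta tool [ 1.5  2.1 -1.6] joints [-0.25  0.32  2.29 -0.    0.53 -1.82] F [-0.5 -0.4 -0.3]
```

View pics/w5.png

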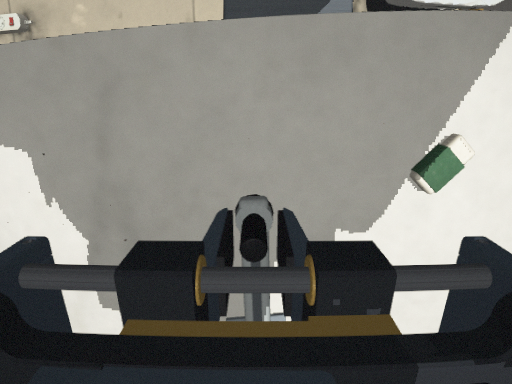

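```bash
python3 -m jog '[0,0.001,-0.008,-3,0,0,0,0,-0.006,-2,0,0,0,0,0,0,0,0]'; python3 d.py 437.7 -102 110;  python3 - <<'E'
from h import *
save('wrist','w6.png');
E
```

```text
time_s: 8.18
eef_pos: [438.9, -102.5, 111.6]
tool_rot: [-1.271, 1.168, 1.255]
force: [0.1, -0.1, -0.6]
opening: 0.298
t 8.175 [ 438.9 -102.5  111.6] zyaw 94.3 xaxis [ 0.01  -0.003 -1.   ] delta tool [1.6 1.2 0.6] joints [-0.28  0.32  2.28 -0.    0.53 -1.93] F [ 0.1 -0.1 -0.6]
```

View pics/w6.png

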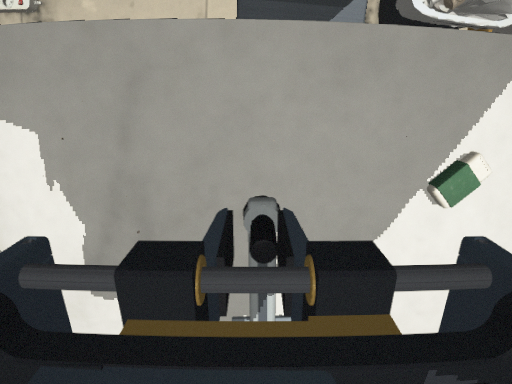

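```bash
python3 -m jog '[0,0,0,0,0,0,0,0,0,0,0,0,0,0,0,0,0,0,-0.03,0,0,0,0,0,-0.05,0,0,0,0,0,-0.05,0,0,0,0,0,-0.05,0,0,0,0,0,-0.05,0,0,0,0,0,-0.05,0,0,0,0,0,0,0,0,0,0,0]' 0.0; python3 d.py 437.7 -102 110;  python3 - <<'E'
from h import *
save('wrist','w7.png');save('scene','s7.png');save('top','t7.png')
for n in('wrist','scene','top'):
    c=cam(n);
    for q in('cradle_knob','cradle_hinge','rest_knob'):
        for r in spot_point(q,n)[:1]:
            u,v=r['position'][0]*512,r['position'][1]*384
            print(n,q,r['p'],u,v,atz(c,u,v,40).round(1))
a=cv2.imread('pics/w7.png');b=cv2.imread('pics/s7.png')
b=cv2.resize(b[120:280,190:350],(384,384));cv2.imwrite('pics/f7.png',cv2.resize(np.hstack([a,b]),None,fx=.89,fy=.89))
E
```

```text
time_s: 9.48
eef_pos: [435.3, -100.2, 400.7]
tool_rot: [-1.267, 1.171, 1.252]
force: [0.1, -0.3, -1.2]
opening: 0.5
t 9.475 [ 435.3 -100.2  400.7] zyaw 94.0 xaxis [ 0.009 -0.003 -1.   ] delta tool [290.7   0.3  -1. ] joints [-0.28 -0.18  2.14 -0.    1.17 -1.92] F [ 0.1 -0.3 -1.2]
wrist cradle_knob 0.78 257.28 149.6832 [430.1 -97.7  40. ]
wrist cradle_hinge 0.88 259.6864 224.4864 [553.7 -84.8  40. ]
wrist rest_knob 0.89 501.6064 223.7184 [526.6 335.6  40. ]
scene cradle_knob 0.83 197.9904 241.8048 [441.8 -95.1  40. ]
scene cradle_hinge 0.84 251.2896 240.49919999999997 [560.7 -85.5  40. ]
scene rest_knob 0.8 253.4912 140.5824 [540.4 308.9  40. ]
top cradle_knob 0.62 327.2192 241.9968 [432.  -97.9  40. ]
top cradle_hinge 0.86 321.3824 190.6944 [567. -88.  40.]
top rest_knob 0.57 158.976 207.3984 [523.3 339.1  40. ]
```

View pics/f7.png

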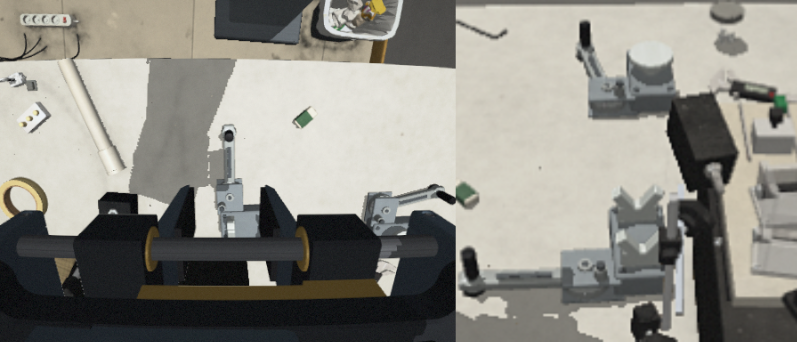

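```bash
python3 - <<'E'
from h import *
im=cv2.imread('pics/w7.png');a=cv2.resize(im[130:270,200:320],None,fx=4.2,fy=4.2,interpolation=cv2.INTER_CUBIC)
im=cv2.imread('pics/t7.png');b=cv2.resize(im[150:255,280:350],(392,588),interpolation=cv2.INTER_CUBIC);cv2.imwrite('pics/z8.png',np.hstack([a[:588],b[:,:290]]))
E
```

```text
(no output)
```

View pics/z8.png

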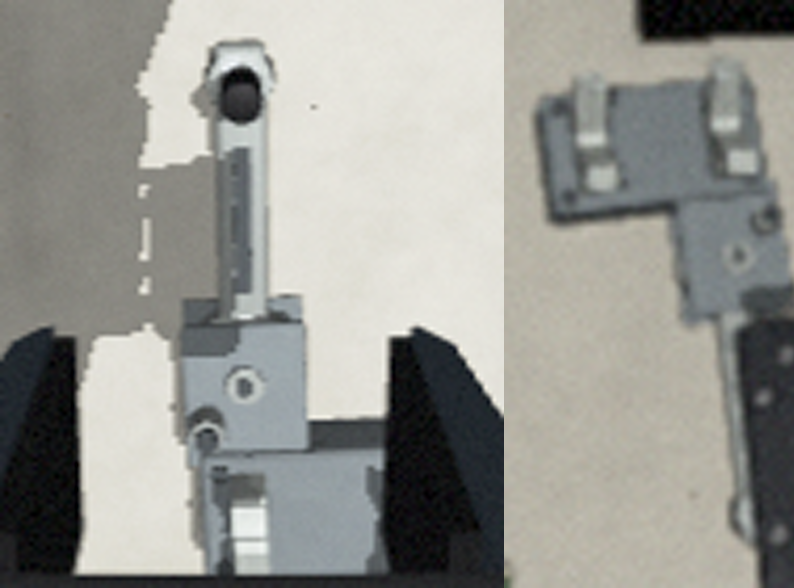

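The leg is square to the hinge block and parallel with the block's sides: knob (240,95), hinge screw (244,387). The gripper is well clear, so I'm handing the job in.

```bash
python3 -c "
from cell import *
print(job_done())"
```

```text
the job is handed in; nothing more can be done
None
```

The cradle is the right-hand base. I held its leg knob loosely between the partly closed fingers, swung it about 65° counter-clockwise to the end stop, let go, and lifted the gripper clear to a TCP height of 400 mm. I handed the job in about 10 s into the 42 s limit; no verdict is reported.

- **Leg seated:** In the last close-up from the wrist camera, the leg is parallel to the sides of the hinge block and square to the base. The trained networks put the leg's direction at about 184–186°, against an expected 185.6°. On the last small push the knob stayed put while the gripper moved on with no force reading, which fits the leg resting at its stop.
- **Other base:** I never came near its leg, which still sits partly out as it was. The network positions for its knob scatter, by about 8 mm in the top view and 17 mm in the scene view. In the pictures it has not moved, so I took this as detection noise.
- **Top view:** The gripper partly hid the cradle's knob at the end, so that estimate is weaker. It still agrees with the others to about 10 mm.

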